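# Put the key bench's little lathe into slow gear

## Robot

A 6-joint arm with a two-finger parallel gripper is mounted at the origin on the work surface. World frame = base frame: x ahead of the robot, y to its left, z up, the work surface at z = 0. Lengths are in m, angles in degrees, forces in N, time in s.
With the tool pointing down it reaches from about 0.3 to 0.75 m from the base axis. Payload 8.5 kg.
Tool frame: the origin (TCP) lies between the finger pads; the fingertips stand 19 mm ahead of it and the grasp point (between the pads) is the TCP; z points along the fingers, y is the line along which they close (so a half turn about z gives the same grasp; the last joint's range is limited). The gripper opens to 85 mm and grips with 20 to 120 N. Pads are 22 mm wide; open, the fingers measure 114 mm over their backs; the gripper's body (76 mm by 85 mm) begins 54 mm behind the grasp point. The pads swing forward as they close: fully open they stand 13 mm farther back than shut.
Start: joints at [-81.205, 21.807, 74.336, -0, 83.858, -12.336], TCP at [0.198, -0.513, 0.25] pointing down, gripper open.
Joint ranges: [-178.18, 178.18], [-50.72, 133.34], [12.68, 142.11], [-81.47, 261.47], [9.98, 163.14], [-165.26, 165.26]. Speed limits (degrees/s): [136.94, 136.94, 180, 180, 180, 180].

## Interface

Orientations are given as a 3x3 rotation matrix whose columns are the frame's x, y, z axes.
In Python, from rig import env, optics gives the robot as it stands.
- The arm moves only by the tool arm_command, never from a script. Its argument "commands" is one flat list of numbers, 7 for each row, row after row: the closure, from -1 (fully open) to 1 (shut), so that 0 is half open, then the shift along the tool's x, y, z as a fraction of full scale, then the turn, a rotation vector about the tool's x, y, z as a fraction of full scale. A call has 1 to 12 rows; each row is the pose to reach, as a shift and turn from the pose commanded when the call began, along the tool's axes at that moment; what a row does not reach only later rows make up. Full scale, the value 1, is 500 mm for a shift and 120 degrees for a turn. A row lasts 1/12 s, in which the tool goes at most 41.7 mm and 7.16 degrees, less where a joint would pass 70% of its speed; a pose out of reach is approached as far as the arm can. A call with a number of a shift or a turn outside -1 to 1 is refused whole. A call with a gripper value outside its range is refused whole. The fingers move at their own pace and stop on an object; "newtons" is the grip in N (left out, the last holds). Time passes only in rows, so rows that repeat a pose let the fingers close. It gives the time, the measured TCP pose, the force, the opening and the grip force at its end, in the units of the state.
- env.observe(): the state, without advancing time (a new reading comes with each control period).
- optics.get_image(name): name is "side" or "top" or "wrist"; returns a dict with "image" (420x560x3 uint8, red, green, blue), "intrinsics" (3x3 intrinsics, pixels), "origin" and "orientation" of the camera in the world; the wrist camera has in their place "tool_from_camera" (4x4, takes a point from camera to tool coordinates, whose origin is the TCP and whose axes are the flange's). Camera axes: x right, y down, z forward; pixel columns grow to the right and rows downward; lengths in m; the calibration is good to about 2 mm. A picture is of the moment at which its call begins: read the wrist's pose just before it. There is no depth.
- env.close_job(): hands the job in; it is judged then, once.
The state is a dict: "time_s": time; "q": joint angles; "qvel": joint speeds; "joint_efforts": joint torques, N m; "position": TCP position; "tool_rot": TCP orientation; "ft_force": force on the tool from outside, world axes, zero at the start; "wrist_torque": the same for the moment, N m; "grip_width": finger opening in m; "gripper_force": force on a finger pad.
Only numpy, scipy, OpenCV 4.12 (cv2) and the standard library are available. Lean on these libraries where they do the work, as an engineer would, in place of code of your own. Each camera call takes 0.05 s, during which the arm holds its last target. There are 200 camera calls.

## Task

The bench lathe stands out of gear: put it in slow. Pull up the red lock plunger on the headstock, ease the black gear knob over to the yellow dot (slow) without forcing it, rocking the spindle round a little by its handwheel whenever the teeth meet head-on, until the gear drops fully in; then push the lock plunger back down and leave everything else on the bench where it is.

Things in the scene. Friction and masses are not known exactly. Their poses are not given: they have to be found in the camera images.
- lathe: Green bench lathe, 580 x 280 mm, fixed. Origin on the bench under the spindle axis, in the headstock; own z up, own y along the spindle from tailstock to handwheel, own x away from the operator. Chuck (80 mm diameter, y -100 to -172 mm), tool post (160 mm high, lever to 175) and tailstock (175 mm high, lever to 204) lie towards own -y.
- headstock_top (a point): Middle of the headstock's flat top, 200 mm above the bench, at lathe x 0, y -20 mm; the top reaches 70 mm either way in lathe x and 75 mm in lathe y. The belt cover beside it (lathe y 55 to 95 mm) is 190 mm high. On the top stand only the black gear knob and the red lock plunger. Axes as the lathe's.
- slow_dot (a point): Yellow dot, 13 mm, on the headstock's top: it marks slow and lies level with the gear knob's slow position along lathe y (30 mm from it in lathe x, on the operator's side). The white dot 44 mm towards the handwheel marks fast. Axes as the lathe's.
- gear_knob: Black upright knob of the gear selector, 28 mm in diameter, 40 mm tall with narrower ends, on a thin stem in a slot in the headstock's top. Origin at its centre, 242 mm above the bench (knob from 222 to 262 mm). It slides only along lathe y; out of gear it stands at lathe x -20, y -45 mm.
- gear_selector (a joint): Slide of the gear knob in m: 0 out of gear, +0.022 fully in slow (towards the chuck, lathe -y), -0.022 in fast. A detent resists with 5 N; past 13 mm it pulls on into gear by itself, let go sooner it returns to 0 (rarely it hangs at 12 on tooth edges). Teeth meeting head-on stop it at about 10 mm: a push of 15 N tells that from the spring; over 40 N harms the teeth. Plunger down: 2 mm of play.
- spindle (a joint): Angle of spindle, handwheel and chuck in rad; positive moves the wheel's top to lathe +x. Turns without end at 0.06 N m and stays where left. Its gear has 8 teeth (repeats every 0.785). The sliding gear's angle is hidden, varies and stays put out of gear; the teeth enter over about 0.28 rad of each 0.785. They start head-on: the first 0.05 to 0.46 rad of turn, either way, reaches the opening.
- wheel_axis (a point): Centre of the handwheel on the spindle axis, fixed to the lathe with the lathe's axes: 145 mm above the bench, at lathe x 0, y +160 mm.
- handwheel: Steel spoked handwheel at the spindle's outer end, upright in the lathe's x-z plane; origin at its centre. Rim: round bar 14 mm thick on a 50 mm radius, top 202 mm above the bench; three 10 mm spokes; a red bead on the rim is at the top at angle 0. 65 mm from its middle plane to the belt cover. The rim can be pinched at its top from above, a finger either side along lathe y, and carried round.
- lock_plunger (a joint): Height of the red lock plunger in m: 0 pushed in (selector locked), 0.014 pulled up to its detent (selector free). Sprung to both ends, about 5 N to pull or push past the middle; stays there by itself. It goes right down only with the selector fully in a gear or in the middle; else it stops 3 to 4 mm down and springs up again.
- lock_knob (a point): Middle of the red plunger's knob, 30 mm in diameter, 26 mm tall (13 mm below to 13 mm above this point), moving with it: 227 mm above the bench when in, 241 mm when out; at lathe x +30, y +25 mm. Its top is flat.
- file: Flat steel file with an ash handle, 235 mm long, lying on the bench; bystander. Origin under its middle.
- pliers: Red-handled pliers, 175 mm long, lying flat; bystander. Origin under the middle.
- hammer: Tack hammer with brass head, 200 mm long, lying flat; bystander. Origin under its handle's middle.
- ring_bowl: Tin bowl of split key rings, 120 mm across, 40 mm high; bystander. Origin under its middle.
- oil_can: Copper oil can with a spout, 68 mm across, 155 mm tall, upright; bystander beyond the handwheel. Origin under its middle.
- chuck_key: T-handled chuck key, 73 mm long with a 56 mm cross bar, lying on the lathe's chip tray below the chuck; bystander. Origin under the cross bar's end of its stem.

How it is judged:
By the outcome, as a careful person would: the job done as asked, in the order asked, and still so for the second after the job is handed in, with the robot touching nothing.
It also fails if it takes over 67 s, if anything falls off the work surface, if the arm or the gripper's body presses on something with over 40 N, if the wrist force passes 120 N, or if a joint passes its speed limit or range.

## Working session

There is one attempt and no reset: what is moved stays moved. The work goes in short steps, Python scripts to look and compute and a tool call to move; the robot and the scene stay as the last step left them, time stands still between calls to the robot, and variables do not carry over. Pictures are saved under pics/ and viewed, at most 10 in all, crops included, and the job is handed in when it is done.

Besides the shell and the picture viewer there is one more tool, called after "Emit:" by a JSON object that holds its "api" and its "payload", one argument or row to a line. arm_command: Moves the arm, as the interface text tells. Shift numbers are shares of 500 mm and turn numbers shares of 120 degrees, none past 1 either way. Its arguments: {"type":"object","properties":{"commands":{"type":"array","items":{"type":"number"}},"newtons":{"type":"number"}},"required":["commands"]}

```bash
mkdir -p pics; ls; python3 - <<'E'
from rig import env, optics
import cv2, numpy as np, pickle
print(env.observe())
D={}
for n in("side","top","wrist"):
    d=optics.get_image(n);D[n]=d
    cv2.imwrite(f"pics/{n}0.png",d["image"][:,:,::-1])
    print(n,{k:np.round(v,4).tolist() for k,v in d.items() if k!="image"})
pickle.dump(D,open("d0.pkl","wb"))
E
```

```text
pics
{'time_s': 0.0, 'q': array([-8.12060638e+01,  2.18414839e+01,  7.43880351e+01, -8.07297554e-05,
        8.38575379e+01, -1.23361263e+01]), 'qvel': array([-0.01772234,  0.03702533,  0.00486408,  0.01531171, -0.02296175,
       -0.0452918 ]), 'joint_efforts': array([-1.38788284e-03, -4.48468244e+01, -2.31278229e+01, -2.95056579e-04,
        4.77520778e-03,  2.19373788e-06]), 'position': array([ 0.1982175 , -0.51273589,  0.24968782]), 'tool_rot': array([[ 9.32764503e-01,  3.60486239e-01, -2.33676800e-04],
       [ 3.60486169e-01, -9.32763350e-01,  1.50135429e-03],
       [ 3.23252405e-04, -1.48464724e-03, -9.99998846e-01]]), 'ft_force': array([ 0.48124364, -0.59727172,  0.65684853]), 'wrist_torque': array([ 0.02140958, -0.01842385,  0.01066715]), 'gripper_force': 0.0, 'grip_width': 0.0855167722800115}
side {'intrinsics': [[430.8623, 0.0, 279.042], [0.0, 430.8623, 210.0709], [0.0, 0.0, 1.0]], 'origin': [0.1953, 1.0811, 1.0157], 'orientation': [[-0.9553, -0.1902, 0.2263], [-0.2956, 0.6126, -0.7331], [0.0008, -0.7672, -0.6414]]}
top {'intrinsics': [[450.1124, 0.0, 279.7016], [0.0, 450.1124, 210.3117], [0.0, 0.0, 1.0]], 'origin': [0.2392, 0.1006, 1.2282], 'orientation': [[0.0367, -0.9688, 0.2453], [-0.9993, -0.0352, 0.0102], [-0.0012, -0.2455, -0.9694]]}
wrist {'intrinsics': [[304.5885, 0.0, 278.3347], [0.0, 304.5885, 209.0554], [0.0, 0.0, 1.0]], 'tool_from_camera': [[-0.0002, -0.9598, -0.2807, 0.0707], [1.0, -0.0007, 0.0017, 0.0003], [-0.0018, -0.2807, 0.9598, -0.1233], [0.0, 0.0, 0.0, 1.0]]}
```

View pics/top0.png

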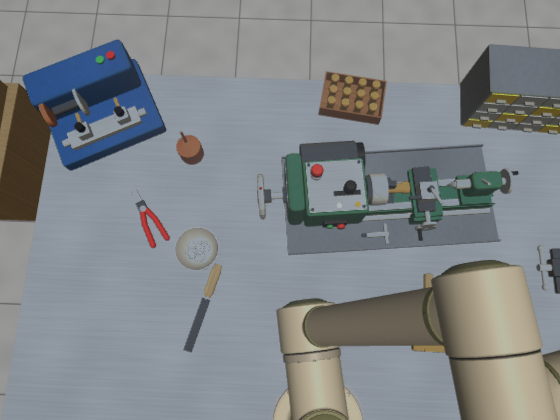

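View pics/side0.png

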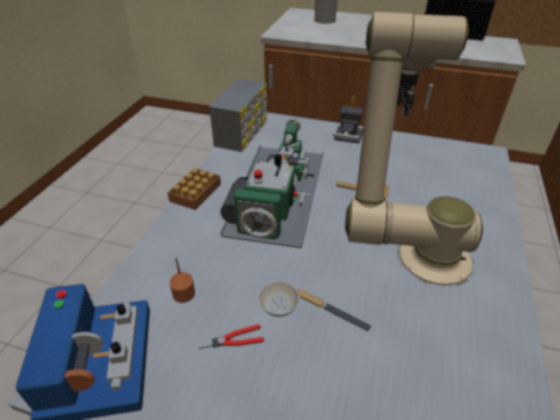

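The top view shows the red plunger at (317,171), the black knob at (350,187), the white and yellow dots near (339,206) and (358,205), and the handwheel at (262,195). The lathe's y axis runs along about world +y. The side view agrees.

```bash
cat >h.py <<'E'
import numpy as np, cv2
def ray(d,uv,z):
    r=d["orientation"]@np.linalg.inv(d["intrinsics"])@np.array([*uv,1.]);o=np.array(d["origin"])
    return o+r*(z-o[2])/r[2]
def blobs(im,lo,hi,box,minA=8):
    x0,y0,x1,y1=box
    m=cv2.inRange(cv2.cvtColor(im[y0:y1,x0:x1],cv2.COLOR_RGB2HSV),lo,hi)
    n,l,s,c=cv2.connectedComponentsWithStats(m)
    return [(np.round(c[i]+[x0,y0],1),s[i].tolist()) for i in range(1,n) if s[i][4]>=minA]
E
python3 - <<'E'
import pickle,numpy as np,cv2
from h import *
D=pickle.load(open("d0.pkl","rb"));t=D["top"];im=t["image"]
b=(295,145,375,225)
for n,lo,hi in(("red",(0,150,90),(8,255,255)),("red2",(172,150,90),(180,255,255)),("yel",(18,110,110),(35,255,255)),("blk",(0,0,0),(180,255,45)),("wht",(0,0,215),(180,40,255))):
    print(n,blobs(im,lo,hi,b))
cv2.imwrite("pics/top_c.png",cv2.resize(im[130:240,240:400],None,fx=5,fy=5,interpolation=cv2.INTER_CUBIC)[:,:,::-1])
for n,uv,z in(("red",(317,171),.235),("yel",(358,205),.2),("wht",(339,206),.2),("knob",(350,187),.25),("wheel",(262,195),.145)):print(n,ray(t,uv,z))
E
```

```text
red [(array([316.9, 169.8]), [17, 20, 11, 11, 100])]
red2 []
yel [(array([357.4, 203.9]), [61, 57, 4, 5, 17])]
blk [(array([348.1, 190.3]), [49, 40, 11, 9, 51]), (array([323.6, 223.1]), [27, 76, 5, 4, 8])]
wht []
red [0.58795947 0.02776552 0.235     ]
yel [ 0.51900197 -0.07299471  0.2       ]
wht [ 0.5149261  -0.02814569  0.2       ]
knob [ 0.54707146 -0.04665316  0.25      ]
wheel [0.55116804 0.15775548 0.145     ]
```

View pics/top_c.png

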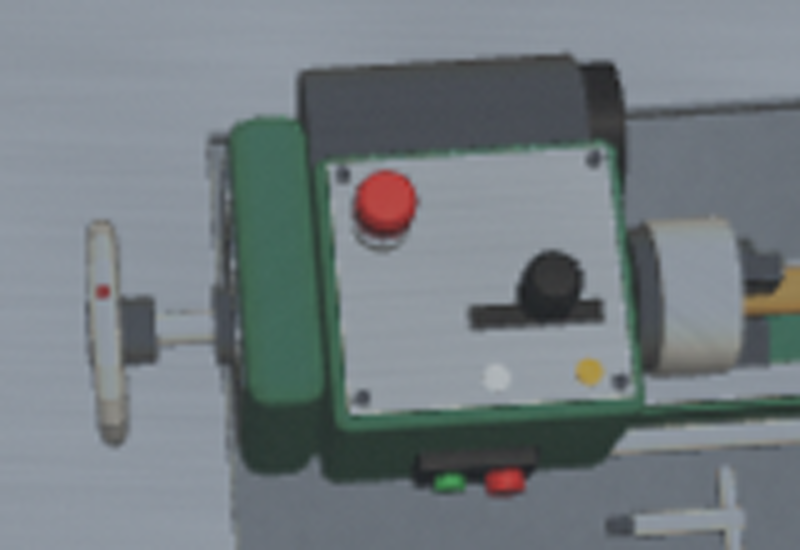

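The crop puts the yellow dot at crop (590,371), the white dot at (497,377), the red top at (386,202), the knob at (552,283) and the wheel bead at (103,291). Next I'll fit the lathe pose and write a move-planning helper.

```bash
cat >>h.py <<'E'
from scipy.spatial.transform import Rotation as R
def fit(L,W):
    L,W=np.array(L,float),np.array(W)[:,:2]; a,b=L-L.mean(0),W-W.mean(0)
    th=np.arctan2((a[:,0]*b[:,1]-a[:,1]*b[:,0]).sum(),(a*b).sum()); c,s=np.cos(th),np.sin(th); M=np.array([[c,-s],[s,c]])
    o=W.mean(0)-M@L.mean(0); return th,o,np.round(1000*(L@M.T+o-W),1)
def plan(o,goal,yaw):
    "row numbers (shift, turn) from state o to world goal with tool x at yaw (rad), pointing down"
    T=np.array(o["tool_rot"]);c,s=np.cos(yaw),np.sin(yaw)
    G=np.array([[c,s,0],[s,-c,0],[0,0,-1]])
    return np.round(np.r_[T.T@(np.array(goal)-o["position"])/.5, np.degrees(R.from_matrix(T.T@G).as_rotvec())/120],4).tolist()
def P(th,o,x,y,z): c,s=np.cos(th),np.sin(th);return np.array([o[0]+c*x-s*y,o[1]+s*x+c*y,z])
E
python3 - <<'E'
import pickle
from h import *
from rig import env
t=pickle.load(open("d0.pkl","rb"))["top"]
pts=[((590,371),.2,(-50,-67)),((497,377),.2,(-50,-23)),((386,202),.240,(30,25)),((552,281),.255,(-20,-45)),((103,291),.202,(0,160))]
W=[ray(t,(u/5+240-.4,v/5+130-.4),z) for (u,v),z,_ in pts]
th,o,r=fit([np.array(l)/1000 for *_,l in pts],W);print(np.degrees(th),o,r)
ob=env.observe()
print(plan(ob,P(th,o,-.03,0,.40),th))
E
```

```text
5.024550292037717 [5.64540578e-01 9.24279600e-05] [[-1.3  1. ]
 [-0.6  0.9]
 [ 3.6 -1. ]
 [ 0.2 -0.6]
 [-1.9 -0.4]]
[0.9956, -0.7097, -0.2993, -0.0005, -0.0, 0.1342]
```

Emit:
{"api": "arm_command", "payload": {
  "commands": [-0.2, 0, 0, -0.15, 0, 0, 0, -0.2, 0.05, -0.03, -0.25, 0, 0, 0, -0.2, 0.12, -0.08, -0.3, 0, 0, 0.05, -0.2, 0.2, -0.14, -0.3, 0, 0, 0.134, -0.2, 0.27, -0.19, -0.3, 0, 0, 0.134, -0.2, 0.34, -0.24, -0.3, 0, 0, 0.134, -0.2, 0.41, -0.29, -0.3, 0, 0, 0.134, -0.2, 0.48, -0.34, -0.3, 0, 0, 0.134, -0.2, 0.55, -0.39, -0.3, 0, 0, 0.134, -0.2, 0.62, -0.44, -0.3, 0, 0, 0.134, -0.2, 0.69, -0.49, -0.3, 0, 0, 0.134, -0.2, 0.76, -0.54, -0.3, 0, 0, 0.134]
}}

```text
time_s: 1.15
position: [0.4253, -0.1687, 0.4002]
tool_rot: [[0.996, 0.088, -0.0], [0.088, -0.996, -0.0], [-0.0, 0.0, -1.0]]
ft_force: [0.5, -0.2, -0.1]
grip_width: 0.0513
gripper_force: 0.0
```

```bash
python3 - <<'E'
from h import *
from rig import env
ob=env.observe();th=np.radians(5.02);o=(.5645,0)
print(ob["time_s"],ob["position"],ob["q"],ob["grip_width"]);print(plan(ob,P(th,o,-.03,0,.40),th))
E
```

```text
1.15 [ 0.42531382 -0.16874656  0.40017599] [-3.65199929e+01  8.27909910e+00  6.89531511e+01 -1.82443760e-03
  1.02768739e+02  4.84397869e+01] 0.05126948657440237
[0.2469, -0.3118, 0.0003, 0.0, 0.0, 0.0002]
```

Emit:
{"api": "arm_command", "payload": {
  "commands": [-0.2, 0.05, -0.06, 0, 0, 0, 0, -0.2, 0.1, -0.12, 0, 0, 0, 0, -0.2, 0.15, -0.18, 0, 0, 0, 0, -0.2, 0.2, -0.24, 0, 0, 0, 0, -0.2, 0.22, -0.27, 0, 0, 0, 0, -0.2, 0.22, -0.27, 0, 0, 0, 0, -0.2, 0.22, -0.27, 0, 0, 0, 0]
}}

```text
time_s: 1.73
position: [0.5226, -0.026, 0.3997]
tool_rot: [[0.996, 0.09, -0.001], [0.09, -0.996, 0.0], [-0.001, -0.0, -1.0]]
ft_force: [-0.6, -0.2, 1.2]
grip_width: 0.0514
gripper_force: 0.0
```

```bash
cat >>h.py <<'E'
def wcam(ob,d):
    T=np.eye(4);T[:3,:3]=ob["tool_rot"];T[:3,3]=ob["position"];C=T@d["tool_from_camera"]
    return dict(d,origin=C[:3,3],orientation=C[:3,:3])
E
python3 - <<'E'
from h import *
from rig import env,optics
import pickle
ob=env.observe();d=wcam(ob,optics.get_image("wrist"));pickle.dump((ob,d),open("w1.pkl","wb"))
print(ob["time_s"],ob["position"],ob["qvel"])
cv2.imwrite("pics/w1.png",d["image"][:,:,::-1])
E
```

```text
1.7333 [ 0.52258174 -0.02601364  0.39966131] [-2.48861105 -1.06332886  0.61626557 -0.32625163 -0.08575374 -0.44621992]
```

View pics/w1.png

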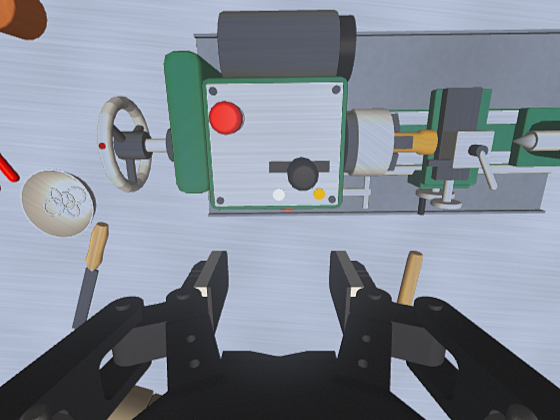

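The wrist view shows the red plunger at (226,118), the knob at (303,174), the yellow dot at (319,194), the white dot at (279,195) and the bead at (102,146).

```bash
python3 - <<'E'
import pickle
from h import *
ob,d=pickle.load(open("w1.pkl","rb"));im=d["image"]
one=lambda lo,hi,b:max(blobs(im,lo,hi,b),key=lambda k:k[1][4])
r=one((0,150,90),(8,255,255),(200,90,260,145));y=one((18,110,110),(35,255,255),(305,180,335,205))
w=one((0,0,225),(180,30,255),(268,186,290,204));b=one((0,150,90),(8,255,255),(92,138,112,155));k=one((0,0,0),(180,255,70),(286,155,322,195))
print(r,y,w,b,k)
L=[(-50,-67),(-50,-23),(30,25),(-20,-45)];Z=[.2,.2,.236,.252]
W=[ray(d,q[0],z) for q,z in zip((y,w,r,k),Z)]
th,o,res=fit(np.array(L)/1000,W);print(np.degrees(th),o,res)
p=ray(d,b[0],.202);c,s=np.cos(th),np.sin(th);print("bead lathe",np.array([[c,s],[-s,c]])@(p[:2]-o))
print(P(th,o,.03,.025,.23),plan(ob,P(th,o,.03,.025,.30),th),plan(ob,P(th,o,.03,.025,.228),th))
E
```

```text
(array([224.4, 117.2]), [9, 11, 32, 33, 786]) (array([318.9, 193.8]), [9, 9, 11, 11, 102]) (array([278.3, 194.5]), [5, 3, 12, 12, 104]) (array([101.6, 145.4]), [7, 5, 6, 6, 27]) (array([301.8, 181.2]), [1, 14, 31, 21, 74])
4.919497887990434 [ 5.62399351e-01 -2.83221414e-05] [[-2.   0.5]
 [-1.   0.3]
 [-1.1 -0.6]
 [ 4.1 -0.2]]
bead lathe [0.00297443 0.15938424]
[0.59014494 0.02745226 0.23      ] [0.1444, -0.0943, 0.1992, -0.0001, 0.0005, 0.002] [0.1446, -0.0943, 0.3432, -0.0001, 0.0005, 0.002]
```

Emit:
{"api": "arm_command", "payload": {
  "commands": [-0.2, 0.08, -0.05, 0.05, 0, 0, 0, -0.2, 0.147, -0.094, 0.12, 0, 0, 0.002, -0.2, 0.147, -0.094, 0.2, 0, 0, 0.002, -0.2, 0.147, -0.094, 0.26, 0, 0, 0.002, -0.2, 0.147, -0.094, 0.3, 0, 0, 0.002, -0.2, 0.147, -0.094, 0.33, 0, 0, 0.002, -0.2, 0.147, -0.094, 0.342, 0, 0, 0.002, -0.2, 0.147, -0.094, 0.342, 0, 0, 0.002, -0.2, 0.147, -0.094, 0.342, 0, 0, 0.002]
}}

```text
time_s: 2.53
position: [0.5917, 0.0258, 0.2303]
tool_rot: [[0.997, 0.083, 0.002], [0.083, -0.997, -0.0], [0.002, 0.0, -1.0]]
ft_force: [0.4, -0.3, 0.5]
grip_width: 0.0515
gripper_force: 0.0
```

```bash
python3 - <<'E'
from rig import env,optics
import cv2
print(env.observe()["position"])
cv2.imwrite("pics/w2.png",optics.get_image("wrist")["image"][:,:,::-1])
E
```

```text
[0.59171531 0.02575726 0.23031485]
```

View pics/w2.png

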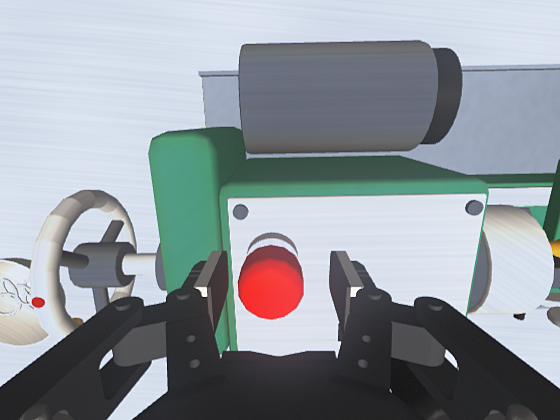

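The plunger sits between the pads, about 3 mm off centre toward the handwheel. I'll correct that, grip and lift.

Emit:
{"api": "arm_command", "payload": {
  "commands": [-0.2, 0, -0.006, 0.002, 0, 0, 0, 0.6, 0, -0.006, 0.002, 0, 0, 0, 0.6, 0, -0.006, 0.002, 0, 0, 0, 0.6, 0, -0.006, 0.002, 0, 0, 0, 0.6, 0, -0.006, 0.002, 0, 0, 0],
  "newtons": 30
}}

```text
time_s: 3.0
position: [0.5914, 0.0293, 0.2287]
tool_rot: [[0.996, 0.084, 0.001], [0.084, -0.996, -0.001], [0.001, 0.001, -1.0]]
ft_force: [-0.0, -2.6, 3.7]
grip_width: 0.0287
gripper_force: 29.6
```

Emit:
{"api": "arm_command", "payload": {
  "commands": [0.6, 0, 0, -0.008, 0, 0, 0, 0.6, 0, 0, -0.016, 0, 0, 0, 0.6, 0, 0, -0.024, 0, 0, 0, 0.6, 0, 0, -0.028, 0, 0, 0, 0.6, 0, 0, -0.028, 0, 0, 0]
}}

```text
time_s: 3.42
position: [0.5914, 0.0295, 0.2431]
tool_rot: [[0.996, 0.084, 0.001], [0.084, -0.996, -0.001], [0.001, 0.001, -1.0]]
ft_force: [0.2, -3.7, 0.6]
grip_width: 0.0289
gripper_force: 31.2
```

Emit:
{"api": "arm_command", "payload": {
  "commands": [-0.2, 0, 0, 0, 0, 0, 0, -0.2, 0, 0, 0, 0, 0, 0, -0.2, 0, 0, 0, 0, 0, 0, -0.2, 0, 0, -0.04, 0, 0, 0, -0.2, 0, 0, -0.1, 0, 0, 0, -0.2, 0, 0, -0.15, 0, 0, 0, 1, 0, 0, -0.15, 0, 0, 0, 1, -0.04, 0.04, -0.15, 0, 0, 0, 1, -0.1, 0.071, -0.15, 0, 0, 0, 1, -0.1, 0.071, -0.15, 0, 0, 0, 1, -0.1, 0.071, -0.15, 0, 0, 0]
}}

```text
time_s: 4.33
position: [0.5435, -0.0102, 0.3172]
tool_rot: [[0.997, 0.083, -0.0], [0.083, -0.997, 0.0], [-0.0, -0.001, -1.0]]
ft_force: [-0.9, 1.0, -1.0]
grip_width: -0.0002
gripper_force: 0.0
```

```bash
python3 - <<'E'
from h import *
from rig import env,optics
import pickle
ob=env.observe();d=wcam(ob,optics.get_image("wrist"));print(ob["position"],ob["grip_width"])
cv2.imwrite("pics/w3.png",d["image"][:,:,::-1])
th=np.radians(4.95);o=(.5637,.0015)
print(plan(ob,P(th,o,-.02,-.010,.248),th))
E
```

```text
[ 0.5435239  -0.01017831  0.31715008] -0.00018768547005053286
[0.0022, 0.0003, 0.1383, -0.0002, 0.0001, -0.0018]
```

View pics/w3.png

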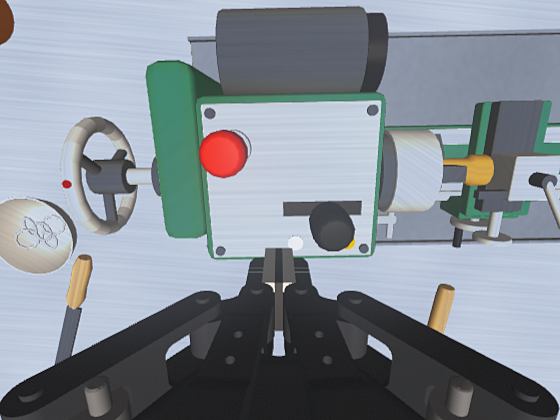

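The plunger is up and the closed fingers are clear of the knob on its handwheel side. I'll descend, then push in small steps.

Emit:
{"api": "arm_command", "payload": {
  "commands": [1, 0.002, 0, 0.04, 0, 0, 0, 1, 0.002, 0, 0.09, 0, 0, 0, 1, 0.002, 0, 0.13, 0, 0, 0, 1, 0.002, 0, 0.138, 0, 0, 0, 1, 0.002, 0, 0.138, 0, 0, 0, 1, 0.002, 0, 0.138, 0, 0, 0]
}}

```text
time_s: 4.88
position: [0.5461, -0.0096, 0.249]
tool_rot: [[0.996, 0.084, 0.001], [0.084, -0.996, -0.0], [0.001, 0.0, -1.0]]
ft_force: [0.0, -0.7, 0.9]
grip_width: -0.0004
gripper_force: 0.0
```

Emit:
{"api": "arm_command", "payload": {
  "commands": [1, 0, 0.004, 0, 0, 0, 0, 1, 0, 0.008, 0, 0, 0, 0, 1, 0, 0.01, 0, 0, 0, 0, 1, 0, 0.01, 0, 0, 0, 0]
}}

```text
time_s: 5.22
position: [0.546, -0.0151, 0.2487]
tool_rot: [[0.997, 0.083, 0.001], [0.083, -0.997, -0.0], [0.001, 0.0, -1.0]]
ft_force: [-0.6, 0.4, -0.6]
grip_width: 0.0003
gripper_force: 0.0
```

Emit:
{"api": "arm_command", "payload": {
  "commands": [1, 0, 0.002, 0, 0, 0, 0, 1, 0, 0.004, 0, 0, 0, 0, 1, 0, 0.006, 0, 0, 0, 0, 1, 0, 0.006, 0, 0, 0, 0]
}}

```text
time_s: 5.55
position: [0.5461, -0.0179, 0.2482]
tool_rot: [[0.996, 0.084, 0.0], [0.084, -0.996, 0.0], [0.0, -0.0, -1.0]]
ft_force: [0.2, 0.4, 0.8]
grip_width: -0.0002
gripper_force: 0.1
```

Emit:
{"api": "arm_command", "payload": {
  "commands": [1, 0, 0.002, 0, 0, 0, 0, 1, 0, 0.004, 0, 0, 0, 0, 1, 0, 0.006, 0, 0, 0, 0, 1, 0, 0.006, 0, 0, 0, 0]
}}

```text
time_s: 5.88
position: [0.5463, -0.0204, 0.2482]
tool_rot: [[0.996, 0.084, 0.0], [0.084, -0.996, 0.001], [0.0, -0.001, -1.0]]
ft_force: [-1.5, 4.9, 0.9]
grip_width: 0.0001
gripper_force: 2.3
```

Emit:
{"api": "arm_command", "payload": {
  "commands": [1, 0, 0.003, 0, 0, 0, 0, 1, 0, 0.006, 0, 0, 0, 0, 1, 0, 0.009, 0, 0, 0, 0, 1, 0, 0.012, 0, 0, 0, 0, 1, 0, 0.012, 0, 0, 0, 0]
}}

```text
time_s: 6.3
position: [0.5469, -0.0264, 0.2482]
tool_rot: [[0.996, 0.084, 0.0], [0.084, -0.996, 0.001], [0.0, -0.001, -1.0]]
ft_force: [0.1, 4.8, 0.6]
grip_width: -0.0002
gripper_force: 2.4
```

Emit:
{"api": "arm_command", "payload": {
  "commands": [1, 0, 0.002, 0, 0, 0, 0, 1, 0, 0.004, 0, 0, 0, 0, 1, 0, 0.004, 0, 0, 0, 0]
}}

```text
time_s: 6.55
position: [0.5471, -0.0281, 0.2482]
tool_rot: [[0.996, 0.084, 0.0], [0.084, -0.996, 0.001], [0.0, -0.001, -1.0]]
ft_force: [0.2, 5.8, 1.3]
grip_width: 0.0
gripper_force: 2.9
```

Emit:
{"api": "arm_command", "payload": {
  "commands": [1, 0, 0.002, 0, 0, 0, 0, 1, 0, 0.002, 0, 0, 0, 0]
}}

```text
time_s: 6.72
position: [0.5471, -0.0284, 0.2482]
tool_rot: [[0.996, 0.085, 0.0], [0.085, -0.996, 0.003], [0.001, -0.003, -1.0]]
ft_force: [0.2, 9.1, 0.6]
grip_width: -0.0001
gripper_force: 4.9
```

Emit:
{"api": "arm_command", "payload": {
  "commands": [1, 0, 0.002, 0, 0, 0, 0, 1, 0, 0.002, 0, 0, 0, 0]
}}

```text
time_s: 6.88
position: [0.5471, -0.0287, 0.2482]
tool_rot: [[0.996, 0.085, 0.0], [0.085, -0.996, 0.004], [0.001, -0.004, -1.0]]
ft_force: [0.9, 14.1, 1.7]
grip_width: -0.0
gripper_force: 6.9
```

Head-on: 14 N and stopped at about 10 mm. I'll back off and go to the handwheel.

Emit:
{"api": "arm_command", "payload": {
  "commands": [1, 0, -0.03, 0, 0, 0, 0, 1, 0, -0.05, 0, 0, 0, 0, 1, 0, -0.05, -0.06, 0, 0, 0, 0, 0, -0.06, -0.11, 0, 0, 0, 0, 0.01, -0.14, -0.11, 0, 0, 0, 0, 0.0246, -0.22, -0.11, 0, 0, 0, 0, 0.0246, -0.3, -0.11, 0, 0, 0, 0, 0.0246, -0.36, -0.11, 0, 0, 0, 0, 0.0246, -0.381, -0.11, 0, 0, 0, 0, 0.0246, -0.381, -0.06, 0, 0, 0, 0, 0.0246, -0.381, -0.03, 0, 0, 0, 0, 0.0246, -0.381, -0.03, 0, 0, 0]
}}

```text
time_s: 7.88
position: [0.5425, 0.1598, 0.2601]
tool_rot: [[0.996, 0.084, -0.006], [0.084, -0.996, -0.001], [-0.006, 0.001, -1.0]]
ft_force: [-0.3, 0.5, -0.4]
grip_width: 0.0432
gripper_force: 0.0
```

```bash
python3 - <<'E'
from h import *
from rig import env,optics
ob=env.observe();d=wcam(ob,optics.get_image("wrist"));print(ob["position"],ob["grip_width"])
cv2.imwrite("pics/w4.png",d["image"][:,:,::-1])
th=np.radians(4.95)
print(plan(ob,[.5434,.1595,.194],th))
b=max(blobs(d["image"],(0,150,90),(8,255,255),(180,180,380,330),4),key=lambda k:k[1][4]);print(b,ray(d,b[0],.202))
E
```

```text
[0.54245719 0.15977253 0.26013663] 0.04316235640210583
[0.0026, 0.0006, 0.1323, 0.0004, 0.0027, -0.001]Traceback (most recent call last):
  File "<stdin>", line 7, in <module>
ValueError: max() iterable argument is empty
```

View pics/w4.png

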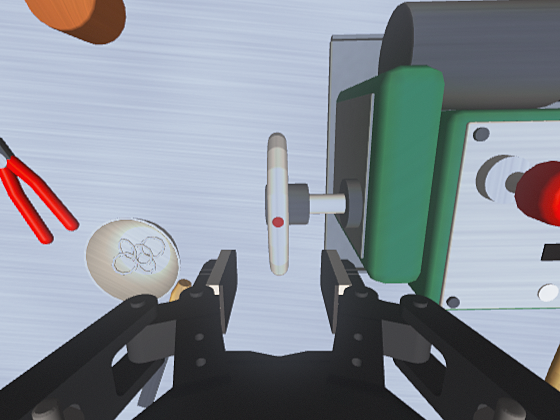

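The wheel rim is centred between the fingers at column 278, with the bead at (278,222). I'll descend, pinch and carry it about 0.26 rad.

Emit:
{"api": "arm_command", "payload": {
  "commands": [0, 0.002, 0, 0.06, 0, 0.0027, 0, 0, 0.002, 0, 0.11, 0, 0.0027, 0, 0, 0.002, 0, 0.132, 0, 0.0027, 0, 0, 0.002, 0, 0.132, 0, 0.0027, 0, 1, 0.002, 0, 0.132, 0, 0.0027, 0, 1, 0.002, 0, 0.132, 0, 0.0027, 0, 1, 0.002, 0, 0.132, 0, 0.0027, 0, 1, 0.002, 0, 0.132, 0, 0.0027, 0, 1, 0.002, 0, 0.132, 0, 0.0027, 0],
  "newtons": 25
}}

```text
time_s: 8.68
position: [0.5453, 0.1603, 0.199]
tool_rot: [[0.996, 0.084, 0.01], [0.084, -0.996, 0.001], [0.01, 0.0, -1.0]]
ft_force: [-0.1, 1.4, 6.3]
grip_width: 0.0132
gripper_force: 24.7
```

Emit:
{"api": "arm_command", "payload": {
  "commands": [1, 0.006, 0, 0, 0, 0, 0, 1, 0.013, 0, -0.001, 0, 0, 0, 1, 0.02, 0, 0, 0, 0, 0, 1, 0.026, 0, 0, 0, 0, 0, 1, 0.026, 0, 0, 0, 0, 0, 1, 0.026, 0, 0, 0, 0, 0]
}}

```text
time_s: 9.18
position: [0.5577, 0.1616, 0.1975]
tool_rot: [[0.996, 0.084, 0.007], [0.084, -0.996, 0.001], [0.007, -0.0, -1.0]]
ft_force: [-1.4, 2.2, 3.6]
grip_width: 0.0134
gripper_force: 24.9
```

Emit:
{"api": "arm_command", "payload": {
  "commands": [0, 0.026, 0, 0, 0, 0, 0, 0, 0.026, 0, 0, 0, 0, 0, 0, 0, 0, 0, 0, 0, 0, 0, 0, 0, 0, 0, 0, 0]
}}

```text
time_s: 9.52
position: [0.5562, 0.1611, 0.1969]
tool_rot: [[0.996, 0.084, 0.005], [0.084, -0.996, 0.0], [0.005, 0.0, -1.0]]
ft_force: [0.4, 0.1, -0.5]
grip_width: 0.0428
gripper_force: 0.0
```

I gave the first two rows of that call a stray shift, so I'll check the bead's angle after rising.

Emit:
{"api": "arm_command", "payload": {
  "commands": [0, 0, 0, -0.07, 0, 0, 0, 0, 0, 0, -0.13, 0, 0, 0, 0, 0, 0, -0.2, 0, 0, 0, 0, 0, 0, -0.2, 0, 0, 0, 0, 0, 0, -0.2, 0, 0, 0]
}}

```text
time_s: 9.93
position: [0.5574, 0.1612, 0.2989]
tool_rot: [[0.996, 0.084, 0.01], [0.084, -0.996, 0.001], [0.01, 0.0, -1.0]]
ft_force: [-0.1, 0.4, -0.9]
grip_width: 0.0424
gripper_force: 0.0
```

```bash
python3 - <<'E'
from h import *
from rig import env,optics
ob=env.observe();d=wcam(ob,optics.get_image("wrist"));print(ob["position"])
th=np.radians(4.95);o=np.array([.5637,.0015]);c,s=np.cos(th),np.sin(th)
for b in blobs(d["image"],(0,130,80),(8,255,255),(240,80,320,330),4):
    p=ray(d,b[0],.200);print(b,np.array([[c,s],[-s,c]])@(p[:2]-o))
print(plan(ob,[.5455,-.012,.30],th))
E
```

```text
[0.5574445  0.16115837 0.29893826]
[-0.0527, 0.3431, -0.0026, 0.0001, -0.0049, -0.0013]
```

```bash
python3 - <<'E'
from h import *
from rig import env,optics
ob=env.observe();d=wcam(ob,optics.get_image("wrist"))
th=np.radians(4.95);o=np.array([.5637,.0015]);c,s=np.cos(th),np.sin(th)
for b in blobs(d["image"],(172,100,60),(180,255,255),(240,80,320,330),4):
    p=ray(d,b[0],.200);print(b,np.array([[c,s],[-s,c]])@(p[:2]-o))
E
```

```text
(array([277.9, 208.6]), [34, 125, 9, 8, 60]) [0.01447673 0.15912591]
```

The bead is now at lathe x 14.5 mm, a turn of about 0.23 rad, as intended. Next I'll return to the knob.

Emit:
{"api": "arm_command", "payload": {
  "commands": [1, -0.01, 0.07, 0, 0, 0, 0, 1, -0.02, 0.15, 0, 0, 0, 0, 1, -0.04, 0.23, 0, 0, 0, 0, 1, -0.053, 0.31, 0, 0, -0.005, 0, 1, -0.053, 0.343, 0, 0, -0.005, 0, 1, -0.053, 0.343, 0, 0, -0.005, 0, 1, -0.053, 0.343, 0.04, 0, -0.005, 0, 1, -0.053, 0.343, 0.08, 0, -0.005, 0, 1, -0.053, 0.343, 0.102, 0, -0.005, 0, 1, -0.053, 0.343, 0.102, 0, -0.005, 0]
}}

```text
time_s: 10.87
position: [0.5439, -0.0108, 0.2426]
tool_rot: [[0.996, 0.084, -0.011], [0.084, -0.996, 0.001], [-0.011, -0.002, -1.0]]
ft_force: [0.2, -0.2, -0.1]
grip_width: -0.0006
gripper_force: 0.0
```

Emit:
{"api": "arm_command", "payload": {
  "commands": [1, 0, 0.005, 0, 0, 0, 0, 1, 0, 0.01, 0, 0, 0, 0, 1, 0, 0.014, 0, 0, 0, 0, 1, 0, 0.018, 0, 0, 0, 0, 1, 0, 0.022, 0, 0, 0, 0, 1, 0, 0.026, 0, 0, 0, 0, 1, 0, 0.028, 0, 0, 0, 0, 1, 0, 0.03, 0, 0, 0, 0, 1, 0, 0.03, 0, 0, 0, 0]
}}

```text
time_s: 11.62
position: [0.5467, -0.0262, 0.2468]
tool_rot: [[0.996, 0.084, -0.003], [0.084, -0.996, 0.001], [-0.003, -0.001, -1.0]]
ft_force: [1.3, 4.6, 1.2]
grip_width: -0.0001
gripper_force: 2.3
```

Emit:
{"api": "arm_command", "payload": {
  "commands": [1, 0, 0.002, 0, 0, 0, 0, 1, 0, 0.004, 0, 0, 0, 0, 1, 0, 0.004, 0, 0, 0, 0]
}}

```text
time_s: 11.87
position: [0.5469, -0.0282, 0.2467]
tool_rot: [[0.996, 0.084, -0.003], [0.084, -0.996, 0.001], [-0.003, -0.001, -1.0]]
ft_force: [1.9, 4.6, 1.1]
grip_width: -0.0003
gripper_force: 2.2
```

Emit:
{"api": "arm_command", "payload": {
  "commands": [1, 0, 0.002, 0, 0, 0, 0, 1, 0, 0.004, 0, 0, 0, 0, 1, 0, 0.004, 0, 0, 0, 0]
}}

```text
time_s: 12.12
position: [0.5468, -0.0312, 0.2464]
tool_rot: [[0.996, 0.084, -0.004], [0.084, -0.996, -0.001], [-0.004, 0.001, -1.0]]
ft_force: [0.0, 0.0, 0.4]
grip_width: -0.0003
gripper_force: 0.0
```

The force fell to zero past the block point, so the gear pulled in. I'll follow gently to confirm the full travel.

Emit:
{"api": "arm_command", "payload": {
  "commands": [1, 0, 0.005, 0, 0, 0, 0, 1, 0, 0.01, 0, 0, 0, 0, 1, 0, 0.014, 0, 0, 0, 0, 1, 0, 0.016, 0, 0, 0, 0, 1, 0, 0.016, 0, 0, 0, 0]
}}

```text
time_s: 12.53
position: [0.5474, -0.0392, 0.246]
tool_rot: [[0.997, 0.083, -0.005], [0.083, -0.997, -0.0], [-0.005, 0.0, -1.0]]
ft_force: [-0.2, 0.4, -0.1]
grip_width: 0.0
gripper_force: 0.0
```

Emit:
{"api": "arm_command", "payload": {
  "commands": [1, 0, 0.002, 0, 0, 0, 0, 1, 0, 0.004, 0, 0, 0, 0, 1, 0, 0.004, 0, 0, 0, 0]
}}

```text
time_s: 12.78
position: [0.5475, -0.0404, 0.246]
tool_rot: [[0.996, 0.084, -0.005], [0.084, -0.996, 0.001], [-0.005, -0.001, -1.0]]
ft_force: [-0.1, 3.1, -0.5]
grip_width: 0.0
gripper_force: 1.5
```

Contact at full travel (about 21 mm), so it is fully in slow. Now back off and push the plunger down.

Emit:
{"api": "arm_command", "payload": {
  "commands": [1, 0, -0.02, 0, 0, 0, 0, 1, 0, -0.03, -0.04, 0, 0, 0, 1, 0, -0.04, -0.1, 0, 0, 0, 1, 0.05, -0.09, -0.1, 0, 0.004, 0, 1, 0.099, -0.131, -0.1, 0, 0.004, 0, 1, 0.099, -0.131, -0.09, 0, 0.004, 0, 1, 0.099, -0.131, -0.07, 0, 0.004, 0, 1, 0.099, -0.131, -0.06, 0, 0.004, 0, 1, 0.099, -0.131, -0.06, 0, 0.004, 0]
}}

```text
time_s: 13.53
position: [0.5909, 0.0289, 0.2745]
tool_rot: [[0.996, 0.084, 0.001], [0.084, -0.996, 0.0], [0.001, -0.0, -1.0]]
ft_force: [-0.8, -0.5, 0.1]
grip_width: 0.0001
gripper_force: 0.0
```

Emit:
{"api": "arm_command", "payload": {
  "commands": [1, 0, 0, 0.005, 0, 0, 0, 1, 0, 0, 0.01, 0, 0, 0, 1, 0, 0, 0.015, 0, 0, 0, 1, 0, 0, 0.018, 0, 0, 0, 1, 0, 0, 0.018, 0, 0, 0]
}}

```text
time_s: 13.95
position: [0.5915, 0.0285, 0.2673]
tool_rot: [[0.997, 0.083, 0.004], [0.083, -0.997, 0.0], [0.004, 0.0, -1.0]]
ft_force: [-0.4, 0.3, 2.2]
grip_width: 0.0002
gripper_force: 1.0
```

Emit:
{"api": "arm_command", "payload": {
  "commands": [1, 0, 0, 0.005, 0, 0, 0, 1, 0, 0, 0.01, 0, 0, 0, 1, 0, 0, 0.014, 0, 0, 0, 1, 0, 0, 0.014, 0, 0, 0]
}}

```text
time_s: 14.28
position: [0.5915, 0.0287, 0.2591]
tool_rot: [[0.996, 0.084, 0.003], [0.084, -0.996, 0.0], [0.003, -0.0, -1.0]]
ft_force: [-0.2, 0.1, 0.1]
grip_width: 0.0001
gripper_force: 0.0
```

Emit:
{"api": "arm_command", "payload": {
  "commands": [1, 0, 0, 0.004, 0, 0, 0, 1, 0, 0, 0.006, 0, 0, 0, 1, 0, 0, 0.006, 0, 0, 0]
}}

```text
time_s: 14.53
position: [0.5916, 0.0287, 0.2585]
tool_rot: [[0.996, 0.084, 0.006], [0.084, -0.996, -0.0], [0.006, 0.001, -1.0]]
ft_force: [-2.8, -0.5, 11.1]
grip_width: 0.0
gripper_force: 5.2
```

Emit:
{"api": "arm_command", "payload": {
  "commands": [1, 0, 0, -0.03, 0, 0, 0, 1, 0, 0, -0.1, 0, 0, 0, 1, -0.05, 0, -0.18, 0, 0, 0, 1, -0.1, 0.05, -0.25, 0, 0, 0, 1, -0.1, 0.05, -0.28, 0, 0, 0, 1, -0.1, 0.05, -0.28, 0, 0, 0, 1, -0.1, 0.05, -0.28, 0, 0, 0]
}}

```text
time_s: 15.12
position: [0.5433, -0.0007, 0.3977]
tool_rot: [[0.997, 0.083, 0.006], [0.083, -0.997, -0.0], [0.006, 0.001, -1.0]]
ft_force: [0.1, 0.1, -1.0]
grip_width: -0.0001
gripper_force: 0.0
```

```bash
python3 - <<'E'
from rig import env,optics
import cv2
print(env.observe()["position"])
cv2.imwrite("pics/w5.png",optics.get_image("wrist")["image"][:,:,::-1])
E
```

```text
[ 0.54331053 -0.00074496  0.3976683 ]
```

View pics/w5.png

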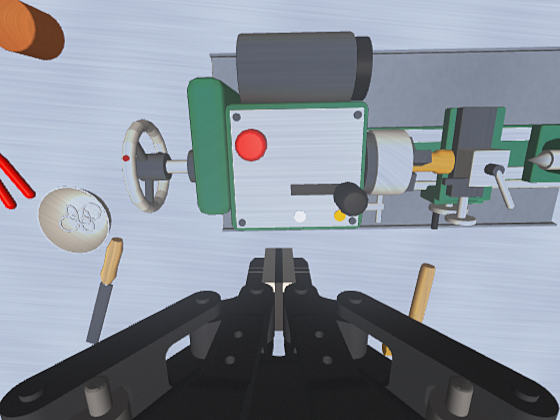

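The knob at (350,198) is now at the slot's chuck end, level with the yellow dot at (340,216). The plunger at (251,145) is down and the other tools haven't moved.

```bash
python3 -c "
from rig import env
print(env.close_job())"
```

```text
the job is handed in; nothing more can be done
None
```

The lathe is fully in slow with the lock plunger pushed back down, after one small turn of the handwheel, and the job is handed in at about 15 s.

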